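# Reset and restart the cookie carousel

### The job

The jam in the baking carousel has been cleared; restart it at the sloping control box. With the fingertips press the blue reset button in past half its travel and let it spring back out, then do the same with the green start button, pressing lightly. Do not touch the black inching button or the red mushroom stop, leave the cookie, bowl and spatula lying where they are, pick nothing up, and finish with the hand clear.

Things in the scene. Friction and masses are not known exactly. Their poses are not given: they have to be found in the camera images.
- console_face (a point): centre of the sloping face of the grey control box, which is bolted to the bench: 160 mm deep, 270 mm wide, 55 mm high at the front (robot side) and 113 mm high at the back; the face rises away from the robot at 20 degrees. This point is 84 mm above the bench; its axes are the box's: x level, to the back, y level, to the left along the row of buttons, z up. Box's place and turn (up to 0.3 rad) vary
- reset_top (a point): centre of the top of the BLUE reset button: a round cap 24 mm across, standing 13 mm above the sloping face (8 mm of it above the 30 mm wide steel bezel). z of this frame points out of the face (square to it, 20 degrees off the vertical towards the front), y along the row to the left. The cap goes straight in along -z, 7 mm at most, to a hard stop
- reset (a joint): travel of the blue button, m: 0 is out, 0.007 fully in. A spring needs 1.5 N to start it, 4.1 N at 0.003 where the contact closes, 7.5 N to hold it fully in, and returns it when let go
- start_top (a point): centre of the top of the GREEN start button, same make and size as the blue one; z points out of the face. Blue, green and black change places from one box to another, 57 mm from centre to centre
- start (a joint): travel of the green button, m: as for the blue one, contact at 0.003
- inch_top (a point): centre of the top of the BLACK inching button, same make and size as the blue one; not to be touched
- inch (a joint): travel of the black button, m: 0 is out, 0.007 fully in
- stop_top (a point): centre of the top of the RED mushroom stop, at the right-hand end of the row, 63 mm from its neighbour: head 40 mm across, standing 36 mm above the face on a yellow disc 60 mm across; not to be touched
- stop (a joint): travel of the red stop, m: 0 is out, 0.006 fully in
- cookie: a folded golden cookie, 57 x 41 x 44 mm high, 12 g, loose on the bench just in front (robot side) of the box; origin under its centre
- bowl: an empty steel bowl, 124 mm across, 50 mm high, loose on the bench to the left of the box; origin under its centre
- palette: a wooden-handled kitchen spatula with a flat steel blade, 240 mm long, lying loose on the bench to the right of the box, handle towards the robot; origin on the bench, midway along
There are look-alikes about, which are no part of the job. Of the things that look like the palette, the middle-sized one is meant.

How it is judged:
On the way, in this order (a step that is already met when the one before it is completed fails the run):
1. the blue reset button is pressed in (3 mm or more of its 7 mm) (value of joint reset above 0.003 m and value of joint start below 0.0015 m), for 0.1 s.
2. the blue button is let out again (value of joint reset below 0.001 m and value of joint start below 0.0015 m), for 0.1 s.
3. the green start button is pressed in (3 mm or more of its 7 mm) (value of joint start above 0.003 m and value of joint reset below 0.0015 m), for 0.1 s.
At the end, for the whole second after the job is handed in: all four buttons are out again (within 1 mm), and the cookie, the bowl and the spatula lie at rest within 10 mm of where they were (value of joint each of reset, start, inch, stop below 0.001 m and distance of each of cookie, bowl, palette from where it was at the start of the episode below 0.01 m and linear speed of each of cookie, bowl, palette below 0.02 m/s); the robot touches nothing.
It fails at once if the red stop is touched (over 1 N) (contact force between stop and anything else above 1 N).
It fails at once if the black inching button is touched (over 1 N) (contact force between inch and anything else above 1 N).
It fails at once if the fingers push on anything with over 40 N (contact force between the fingers and anything else above 40 N).
It fails at once if the cookie, the bowl or the spatula is moved or lifted by more than 10 mm (distance of any of cookie, bowl, palette from where it was at the start of the episode above 0.01 m).
It also fails if it takes over 40 s, if anything falls off the work surface, if the arm or the gripper's body presses on something with over 40 N, if the wrist force passes 120 N, or if a joint passes its speed limit or range.

### The arm

A 7-joint arm with a two-finger parallel gripper is mounted at the origin on the work surface. World frame = base frame: x ahead of the robot, y to its left, z up, the work surface at z = 0. Lengths are in m, angles in rad, forces in N, time in s.
With the tool pointing down it reaches from about 0.35 to 0.9 m from the base axis. Payload 8.1 kg.
Tool frame: the origin (TCP) lies midway between the tips of the shut fingers; the grasp point (between the pads) lies 19 mm behind it; z points along the fingers, y is the line along which they close (so a half turn about z gives the same grasp; the last joint's range is limited). The gripper opens to 92 mm and grips with 3 to 60 N. Pads are 19 mm wide; open, the fingers measure 130 mm over their backs; the gripper's body (75 mm by 190 mm) begins 47 mm behind the grasp point.
Start: joints at [1.197, 0.434, 0.025, 1.573, -0.012, 1.134, -0.075], TCP at [0.167, -0.602, 0.227] pointing down, gripper open.
Joint ranges: [-2.62, 2.62], [-0.44, 2.09], [-1.27, 1.32], [0.08, 2.57], [-1.32, 4.46], [0.12, 2], [-2.74, 2.74]. Speed limits (rad/s): [2.22, 2.22, 3.01, 3.01, 3.14, 3.14, 3.14].

### API

Orientations are given as a rotation vector (axis times angle).
In Python, from cell import observe, get_image, camera_model, sign_off, recognise, silhouettes gives the robot as it stands.
- The arm moves only by the tool apply_moves, never from a script. Its argument "motion" is a list of rows, each an object of numbers: "x", "y", "z": the shift along the world's x, y, z in cm; "yaw": the turn about the world's z in degrees; "hand": the opening, from -1 (shut) to 1 (fully open), so that 0 is half open. In form: [{"x": .., "y": .., "z": .., "yaw": .., "hand": ..}, ...]. A call has 1 to 10 rows; each row is the pose to reach, as a shift and turn from the pose commanded when the call began; what a row does not reach only later rows make up. A row lasts 1/8 s, in which the tool goes at most 62.5 mm and 10.7 degrees, less where a joint would pass 70% of its speed; a pose out of reach is approached as far as the arm can. A call with a gripper value outside its range is refused whole. The fingers move at their own pace and stop on an object; "newtons" is the grip in N (left out, the last holds). Time passes only in rows, so rows that repeat a pose let the fingers close. It gives the time, the measured TCP pose, the force, the opening and the grip force at its end, in the units of the state.
- observe(): the state, without advancing time (a new reading comes with each control period).
- get_image(name): name is "scene" or "top"; returns the picture (480x640x3 uint8, blue, green, red); there is no depth.
- camera_model(name): a dict with "camera_matrix" (3x3 intrinsics, pixels), "T" (4x4, takes a point from camera to world coordinates). Camera axes: x right, y up, looking along -z (the intrinsics and any distortion apply to the point x, -y, -z); pixel columns grow to the right and rows downward; lengths in m; the calibration is good to about 2 mm. A picture is of the moment at which its call begins. camera_model takes no time and is no camera call.
- sign_off(): hands the job in; it is judged then, once.
Trained networks look in the newest picture that a camera, given by its name, has taken for a name from the list of things; names that differ only in an ending like _2 or _b are one class to them, and where a whole thing is asked for, a point or a joint stands for the part that bears it (a point fixed in the world has none). Each returns a list of dicts, best first, with "p" (0 to 1); they miss things now and then, are a little off and sometimes report something else, mostly with a low value. They report only what shows in the picture. A call takes as long as a camera call. They do not tell look-alikes from the thing itself.
- recognise(query, camera): "rect" ([left, top, right, bottom] in pixels, round what is visible of it).
- silhouettes(query, camera): "mask" (480x640 bool, what is visible of it) and "rect" ([left, top, right, bottom] in pixels, round what is visible of it).
The state is a dict: "clock": time; "joints": joint angles; "dq": joint speeds; "joint_efforts": joint torques, N m; "position": TCP position; "ee_rot": TCP orientation; "force": force on the tool from outside, world axes, zero at the start; "ft_torque": the same for the moment, N m; "width": opening from 0.0 (shut) to 1.0 (fully open); "gripper_force": force on a finger pad.
Only numpy, scipy, OpenCV 4.12 (cv2) and the standard library are available. Lean on these libraries where they do the work, as an engineer would, in place of code of your own. Each camera call takes 0.05 s, during which the arm holds its last target. There are 200 camera calls.

## Working session

There is one attempt and no reset: what is moved stays moved. The work goes in short steps, Python scripts to look and compute and a tool call to move; the robot and the scene stay as the last step left them, time stands still between calls to the robot, and variables do not carry over. Pictures are saved under pics/ and viewed, at most 10 in all, crops included, and the job is handed in when it is done.

Besides the shell and the picture viewer there is one more tool, called after "Call:" as name(argument=value, ...) on one line, values as JSON. apply_moves: Moves the arm, as the interface text tells. Its arguments: {"type":"object","properties":{"motion":{"type":"array","items":{"type":"object","properties":{"x":{"type":"number"},"y":{"type":"number"},"z":{"type":"number"},"yaw":{"type":"number"},"hand":{"type":"number"}}}},"newtons":{"type":"number"}},"required":["motion"]}

```bash
mkdir -p pics
python3 - <<'E'
from cell import *
import cv2
for c in("scene","top"):
    cv2.imwrite(f"pics/{c}0.png",get_image(c)); m=camera_model(c); print(c,m["camera_matrix"],m["T"],[k for k in m])
    for q in("reset_top","start_top","inch_top","stop_top"):
        print(q,[(r["rect"],round(r["p"],2)) for r in recognise(q,c)][:4])
s=observe();print(s["position"],s["ee_rot"],s["clock"],s["width"])
E
```

```text
scene [[488.01841306   0.         322.1970964 ]
 [  0.         488.01841306 245.63175083]
 [  0.           0.           1.        ]] [[-0.33049886 -0.79093917  0.51496189  0.92322332]
 [ 0.94371642 -0.26940817  0.19188162  0.14043308]
 [-0.01303175  0.54939464  0.83546137  0.9318855 ]
 [ 0.          0.          0.          1.        ]] ['camera_matrix', 'T']
reset_top [([303.2, 300.3, 311.6, 315.4], 0.59)]
start_top [([274.8, 292.0, 287.6, 302.5], 0.62)]
inch_top [([332.0, 314.3, 335.0, 325.1], 0.43)]
stop_top [([241.6, 271.4, 264.6, 285.5], 0.55)]
top [[434.35548221   0.         314.11736954]
 [  0.         434.35548221 238.55521505]
 [  0.           0.           1.        ]] [[-0.02126135  0.99709329 -0.07316366  0.32806508]
 [-0.99963936 -0.02240225 -0.01480859 -0.06220077]
 [-0.01640457  0.07282242  0.99721     1.13345094]
 [ 0.          0.          0.          1.        ]] ['camera_matrix', 'T']
reset_top [([311.8, 177.4, 312.3, 182.1], 0.63)]
start_top [([326.4, 179.2, 341.9, 189.0], 0.64)]
inch_top [([280.4, 173.1, 291.4, 184.5], 0.64)]
stop_top [([345.9, 177.4, 365.8, 192.9], 0.65)]
[ 0.16714214 -0.60223269  0.2267176 ] [-3.11285729e+00 -4.23863573e-01  6.21973604e-05] 0.5 1.0011267189818753
```

View pics/scene0.png

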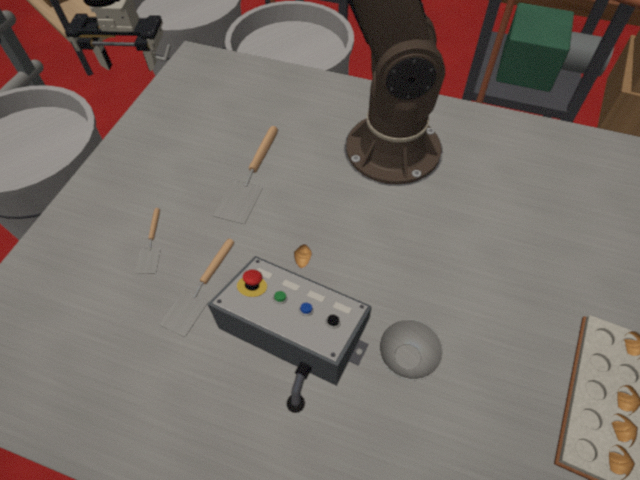

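View pics/top0.png

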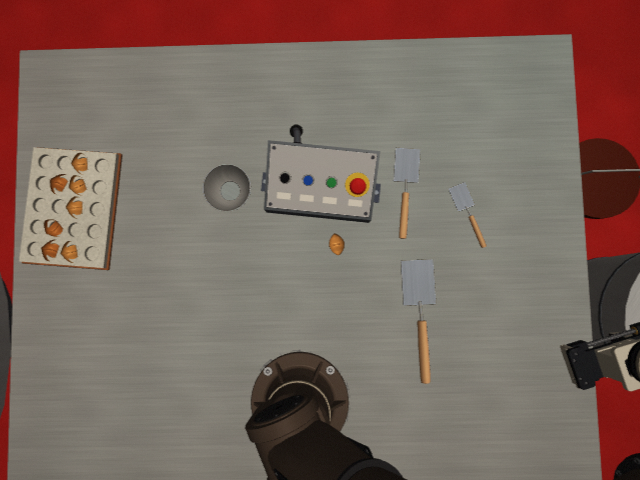

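The scene view shows red at (252,278), green (280,296), blue (307,308) and black (333,320). The top view, left to right, shows black (285,178), blue (308,181), green (331,183) and red (358,186). The cookie is at (336,244) and the bowl at (227,187). There are three spatulas: large (420,320), small (467,215) and middle-sized (405,190). The middle-sized one is meant, right beside the box. Next I measure the buttons in both views.

```bash
cat > h.py <<'E'
from cell import *
import cv2, numpy as np
from scipy.spatial.transform import Rotation as R
def P(c):
    m=camera_model(c);D=np.diag([1,-1,-1,1.]);return m["camera_matrix"]@(D@np.linalg.inv(m["T"]))[:3]
def blob(c,name,img,box):
    l,t,r,b=box; h=cv2.cvtColor(img,cv2.COLOR_BGR2HSV)[t:b,l:r].astype(int);H,S,V=h[...,0],h[...,1],h[...,2]
    k={"blue":(abs(H-115)<15)&(S>120),"green":(abs(H-65)<20)&(S>100),"black":V<60,"red":((H<8)|(H>172))&(S>150)}[name]
    n,_,st,ce=cv2.connectedComponentsWithStats(k.astype(np.uint8));i=1+np.argmax(st[1:,4]);return ce[i]+[l,t],st[i]
E
python3 - <<'E'
from h import *
S={"black":(333,320),"blue":(307,308),"green":(280,296),"red":(252,275)}
T={"black":(285,178),"blue":(308,181),"green":(331,183),"red":(358,186)}
I={c:cv2.imread(f"pics/{c}0.png") for c in("scene","top")}
X={}
for n in S:
    p=[]
    for c,G in(("scene",S),("top",T)):
        u,v=G[n];q,st=blob(c,n,I[c],(u-13,v-13,u+13,v+13));p.append(q);print(n,c,q.round(1),st[2:])
    x=cv2.triangulatePoints(P("scene"),P("top"),p[0].reshape(2,1),p[1].reshape(2,1));X[n]=x[:3,0]/x[3,0]
    print(n,X[n].round(4))
d=X["black"]-X["green"];print("spacing",np.linalg.norm(d)/2,"yaw",np.degrees(np.arctan2(-d[0],d[1])))
s=observe();M=R.from_rotvec(s["ee_rot"]).as_matrix();print("tool y",M[:,1],"tool x",M[:,0])
c=I["top"][120:270,190:430];cv2.imwrite("pics/crop.png",cv2.resize(c,None,fx=3.3,fy=3.3))
E
```

```text
black scene [332.9 320. ] [11 11 93]
black top [284.3 177.7] [ 9 10 69]
black [0.5552 0.0219 0.09  ]
blue scene [305.7 307.7] [11 10 88]
blue top [307.8 179.9] [ 9  9 68]
blue [ 0.5481 -0.0351  0.0907]
green scene [279.6 296. ] [11  9 79]
green top [331.1 182.1] [ 9  9 67]
green [ 0.5413 -0.0916  0.091 ]
red scene [251.9 277.4] [ 19  16 229]
red top [357.4 185.8] [ 16  16 199]
red [ 0.5279 -0.1538  0.1056]
spacing 0.05716368892993486 yaw -6.975886245227979
tool y [ 2.67373494e-01 -9.63592971e-01 -1.53624506e-05] tool x [ 9.63592971e-01  2.67373495e-01 -3.78697532e-05]
```

View pics/crop.png

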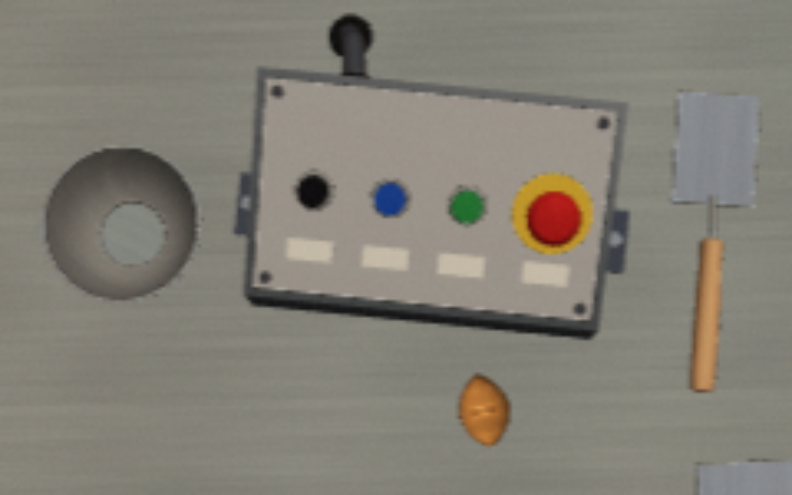

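Spacing 57.2 mm fits the 57 given, and the heights are plausible: the top should be about 0.095. Box yaw is about -7°, and the crop confirms the order black, blue, green, red. I go above blue with the fingers shut, aiming 7 mm in front of the cap centre because the finger's back edge meets the tilted cap first.

Call:
apply_moves(motion=[{"x":3,"y":4.6,"z":0,"yaw":-5,"hand":-1},{"x":7,"y":10.6,"z":0,"yaw":-10,"hand":-1},{"x":11,"y":16.7,"z":0,"yaw":-15,"hand":-1},{"x":15,"y":22.8,"z":0,"yaw":-22.5,"hand":-1},{"x":18.5,"y":28.2,"z":0,"yaw":-22.5,"hand":-1},{"x":22,"y":33.5,"z":0,"yaw":-22.5,"hand":-1},{"x":25.5,"y":38.8,"z":0,"yaw":-22.5,"hand":-1},{"x":29,"y":44.2,"z":0,"yaw":-22.5,"hand":-1},{"x":32.5,"y":49.5,"z":0,"yaw":-22.5,"hand":-1},{"x":35.5,"y":54,"z":0,"yaw":-22.5,"hand":-1}], newtons=20)

```text
clock: 1.75
position: [0.5072, -0.0846, 0.2271]
ee_rot: [3.135, -0.192, 0.001]
force: [1.2, -0.8, 0.3]
width: 0.009
gripper_force: 0.0
```

Call:
apply_moves(motion=[{"x":1.8,"y":2.8,"z":0},{"x":1.8,"y":2.8,"z":-3},{"x":1.8,"y":2.8,"z":-7},{"x":1.8,"y":2.8,"z":-10},{"x":1.8,"y":2.8,"z":-10.7},{"x":1.8,"y":2.8,"z":-10.7},{"x":1.8,"y":2.8,"z":-10.7},{"x":1.8,"y":2.8,"z":-10.7}])

```text
schema error: expected keys x, y, z, yaw, hand
```

Run:
```python
from h import *
s=observe();M=R.from_rotvec(s["ee_rot"]).as_matrix();print(s["position"],"y",M[:,1],s["force"],s["clock"])
a=get_image("scene");b=get_image("top")
f=lambda i,u,v:cv2.resize(i[v:v+100,u:u+130],(400,308),interpolation=cv2.INTER_CUBIC)
cv2.imwrite("pics/near.png",np.hstack([f(a,240,240),f(b,250,140)]))
```

```text
[ 0.50724529 -0.0845944   0.22713301] y [-1.22053211e-01 -9.92523535e-01  2.16149013e-04] [ 1.24655721 -0.8093642   0.34401556] 1.75
```

View pics/near.png

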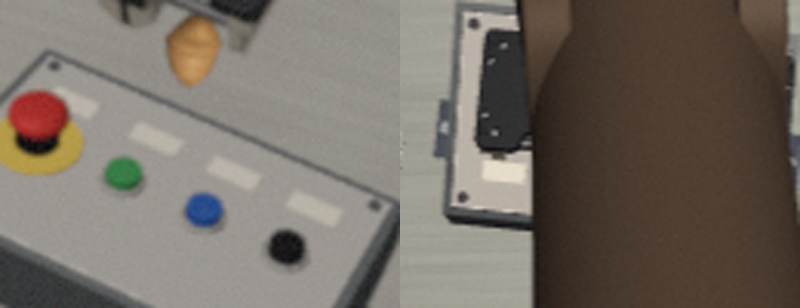

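The move was refused because every key is required. The picture shows the gripper still high, the buttons untouched, and blue at about (306,308) in the scene view.

Call:
apply_moves(motion=[{"x":1.8,"y":2.8,"z":0,"yaw":0,"hand":-1},{"x":1.8,"y":2.8,"z":-3,"yaw":0,"hand":-1},{"x":1.8,"y":2.8,"z":-7,"yaw":0,"hand":-1},{"x":1.8,"y":2.8,"z":-10,"yaw":0,"hand":-1},{"x":1.8,"y":2.8,"z":-10.7,"yaw":0,"hand":-1},{"x":1.8,"y":2.8,"z":-10.7,"yaw":0,"hand":-1},{"x":1.8,"y":2.8,"z":-10.7,"yaw":0,"hand":-1},{"x":1.8,"y":2.8,"z":-10.7,"yaw":0,"hand":-1}])

```text
clock: 2.85
position: [0.5249, -0.0583, 0.1208]
ee_rot: [3.136, -0.192, 0.003]
force: [1.0, 0.5, -0.5]
width: 0.008
gripper_force: 0.0
```

Run:
```python
from h import *
s=observe();M=R.from_rotvec(s["ee_rot"]).as_matrix();print(s["position"],"y",M[:,1],s["force"],s["clock"])
a=get_image("scene")
cv2.imwrite("pics/near2.png",cv2.resize(a[230:345,230:380],(780,598),interpolation=cv2.INTER_CUBIC))
```

```text
[ 0.5249442  -0.05832796  0.12080099] y [-1.21765529e-01 -9.92558892e-01 -4.37328098e-05] [ 0.99940796  0.53766156 -0.46560377] 2.85
```

View pics/near2.png

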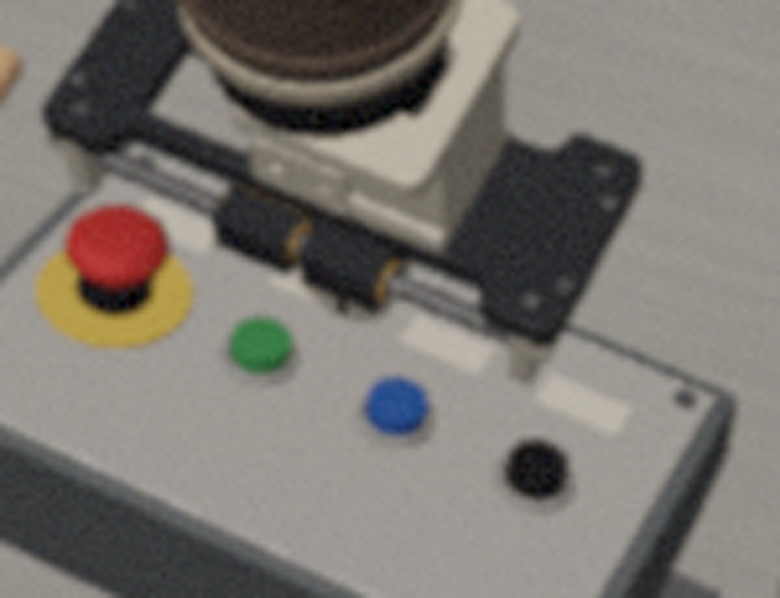

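The picture shows the tips in front of and between green and blue, with the body well clear of the red stop. Rows count from the pose actually reached, so I shift to blue and lower to 0.112.

Call:
apply_moves(motion=[{"x":1.5,"y":2.4,"z":0,"yaw":0,"hand":-1},{"x":1.5,"y":2.4,"z":0,"yaw":0,"hand":-1},{"x":1.5,"y":2.4,"z":-0.8,"yaw":0,"hand":-1},{"x":1.5,"y":2.4,"z":-0.8,"yaw":0,"hand":-1},{"x":1.5,"y":2.4,"z":-0.8,"yaw":0,"hand":-1}])

```text
clock: 3.52
position: [0.5389, -0.0348, 0.1116]
ee_rot: [3.135, -0.193, -0.001]
force: [-0.2, 0.9, 0.1]
width: 0.002
gripper_force: 0.0
```

Run:
```python
from h import *
s=observe();print(s["position"],s["force"],s["clock"])
p=P("scene")@np.r_[s["position"],1];print("tcp pix",p[:2]/p[2], "in crop",(p[:2]/p[2]-[270,260])*8)
a=get_image("scene")
cv2.imwrite("pics/near3.png",cv2.resize(a[260:334,270:360],(720,592),interpolation=cv2.INTER_CUBIC))
```

```text
[ 0.53889627 -0.03483237  0.1115889 ] [-0.20812488  0.89089746  0.05473585] 3.525
tcp pix [307.45795119 298.57583165] in crop [299.66360953 308.60665321]
```

View pics/near3.png

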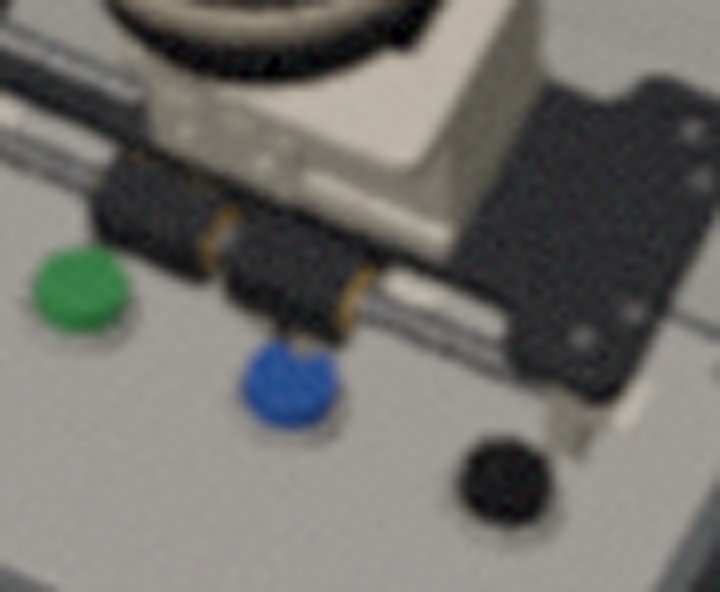

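The tip's back edge already overlaps blue in the view, laterally centred at crop (300,350). I press in small steps.

Call:
apply_moves(motion=[{"x":0,"y":0,"z":-1.2,"yaw":0,"hand":-1},{"x":0,"y":0,"z":-1.6,"yaw":0,"hand":-1},{"x":0,"y":0,"z":-1.8,"yaw":0,"hand":-1},{"x":0,"y":0,"z":-1.8,"yaw":0,"hand":-1}])

```text
clock: 4.08
position: [0.5394, -0.0344, 0.0939]
ee_rot: [3.136, -0.192, 0.0]
force: [0.4, -1.6, 3.2]
width: 0.0
gripper_force: 1.8
```

Call:
apply_moves(motion=[{"x":0,"y":0,"z":-0.2,"yaw":0,"hand":-1},{"x":0,"y":0,"z":-0.3,"yaw":0,"hand":-1},{"x":0,"y":0,"z":-0.3,"yaw":0,"hand":-1},{"x":0,"y":0,"z":-0.3,"yaw":0,"hand":-1}])

```text
clock: 4.58
position: [0.5402, -0.0345, 0.0914]
ee_rot: [3.136, -0.192, 0.003]
force: [0.7, -1.8, 5.8]
width: 0.002
gripper_force: 2.8
```

Run:
```python
from h import *
F=[]
for i in range(4):
    a=get_image("scene"); F.append(observe()["force"])
print(np.mean(F,0),observe()["position"])
cv2.imwrite("pics/near4.png",cv2.resize(a[260:334,270:360],(720,592),interpolation=cv2.INTER_CUBIC))
```

```text
[ 1.08205248 -1.68988223  6.52740778] [ 0.54013102 -0.03449179  0.0913678 ]
```

View pics/near4.png

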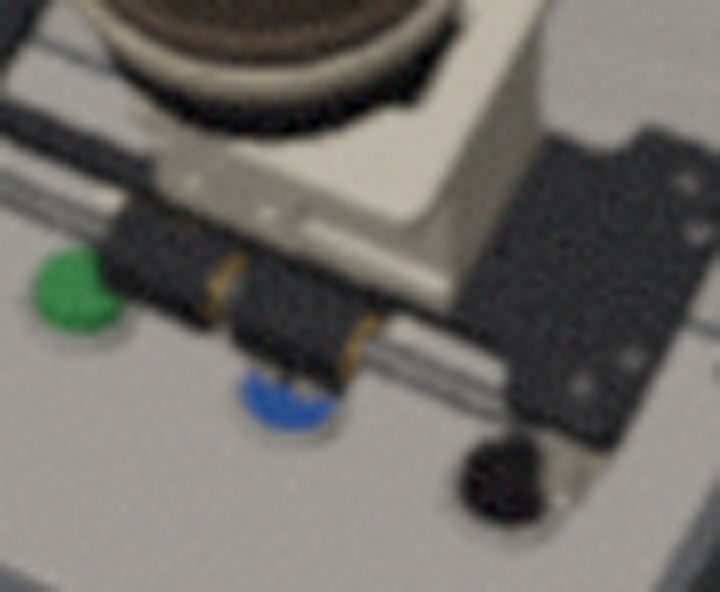

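Blue is visibly pushed in, cap at (288,400), with 6.5 N, which corresponds to about 4–5.5 mm. I press slightly more for margin, then let go and rise.

Call:
apply_moves(motion=[{"x":0,"y":0,"z":-0.1,"yaw":0,"hand":-1},{"x":0,"y":0,"z":-0.1,"yaw":0,"hand":-1},{"x":0,"y":0,"z":-0.1,"yaw":0,"hand":-1}])

```text
clock: 5.15
position: [0.5404, -0.0345, 0.0905]
ee_rot: [3.136, -0.192, 0.004]
force: [1.8, -1.6, 6.9]
width: 0.002
gripper_force: 3.2
```

Call:
apply_moves(motion=[{"x":0,"y":0,"z":1,"yaw":0,"hand":-1},{"x":0,"y":0,"z":2,"yaw":0,"hand":-1},{"x":0,"y":0,"z":2,"yaw":0,"hand":-1},{"x":0,"y":0,"z":2,"yaw":0,"hand":-1}])

```text
clock: 5.65
position: [0.539, -0.0342, 0.1096]
ee_rot: [3.136, -0.191, -0.0]
force: [-0.1, 0.1, 0.2]
width: 0.001
gripper_force: 0.0
```

Free-air force is about 0, so blue went in about 6 mm and is out again. Next I go to green, offset (-0.7, -5.65) cm.

Call:
apply_moves(motion=[{"x":-0.3,"y":-2.8,"z":0.5,"yaw":0,"hand":-1},{"x":-0.7,"y":-5.6,"z":0.5,"yaw":0,"hand":-1},{"x":-0.7,"y":-5.7,"z":0.3,"yaw":0,"hand":-1},{"x":-0.7,"y":-5.7,"z":0,"yaw":0,"hand":-1},{"x":-0.7,"y":-5.7,"z":0,"yaw":0,"hand":-1}])

```text
clock: 6.28
position: [0.5321, -0.0901, 0.1093]
ee_rot: [-3.135, 0.189, 0.001]
force: [-0.4, 0.4, 0.3]
width: 0.007
gripper_force: 0.0
```

Run:
```python
from h import *
s=observe();print(s["position"],s["force"],s["clock"])
a=get_image("scene")
cv2.imwrite("pics/near5.png",cv2.resize(a[250:324,240:330],(720,592),interpolation=cv2.INTER_CUBIC))
```

```text
[ 0.53206688 -0.09008563  0.10928567] [-0.42138192  0.38701376  0.27155161] 6.275
```

View pics/near5.png

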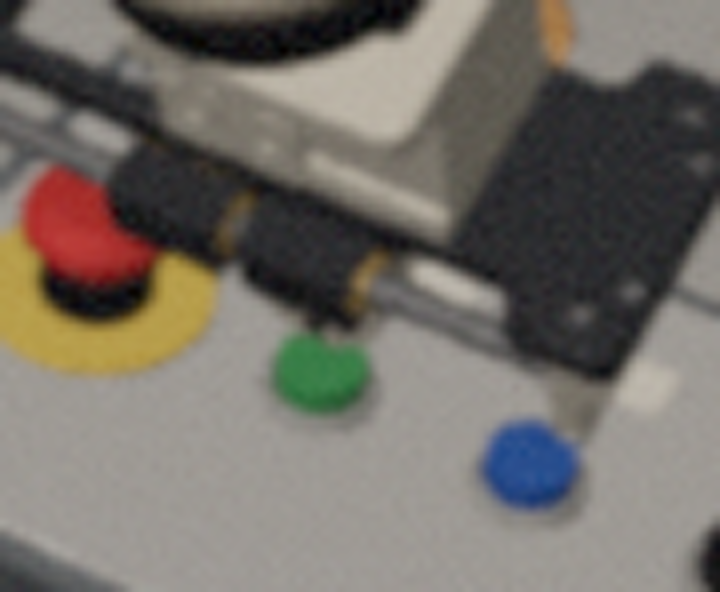

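The tip is at green (crop 330,335), blue is out, and red is clear below the body. I press green in steps.

Call:
apply_moves(motion=[{"x":0,"y":0,"z":-1.0,"yaw":0,"hand":-1},{"x":0,"y":0,"z":-1.5,"yaw":0,"hand":-1},{"x":0,"y":0,"z":-1.6,"yaw":0,"hand":-1},{"x":0,"y":0,"z":-1.6,"yaw":0,"hand":-1}])

```text
clock: 6.82
position: [0.5324, -0.091, 0.0939]
ee_rot: [-3.136, 0.191, -0.0]
force: [-0.0, 1.6, 2.4]
width: 0.006
gripper_force: 1.8
```

Call:
apply_moves(motion=[{"x":0,"y":0,"z":-0.2,"yaw":0,"hand":-1},{"x":0,"y":0,"z":-0.3,"yaw":0,"hand":-1},{"x":0,"y":0,"z":-0.35,"yaw":0,"hand":-1},{"x":0,"y":0,"z":-0.35,"yaw":0,"hand":-1}])

```text
clock: 7.32
position: [0.5333, -0.0911, 0.0909]
ee_rot: [-3.136, 0.191, -0.004]
force: [1.5, 0.9, 7.8]
width: 0.005
gripper_force: 3.1
```

7.8 N means green is well in. I hold briefly, then rise clear.

Call:
apply_moves(motion=[{"x":0,"y":0,"z":0,"yaw":0,"hand":-1},{"x":0,"y":0,"z":0,"yaw":0,"hand":-1},{"x":0,"y":0,"z":2,"yaw":0,"hand":-1},{"x":0,"y":0,"z":6,"yaw":0,"hand":-1},{"x":0,"y":0,"z":11,"yaw":0,"hand":-1},{"x":-3,"y":0,"z":14,"yaw":0,"hand":-1},{"x":-6,"y":0,"z":15,"yaw":0,"hand":-1},{"x":-6,"y":0,"z":15,"yaw":0,"hand":-1},{"x":-6,"y":0,"z":15,"yaw":0,"hand":-1},{"x":-6,"y":0,"z":15,"yaw":0,"hand":-1}])

```text
clock: 8.57
position: [0.4726, -0.0913, 0.2396]
ee_rot: [-3.136, 0.191, 0.002]
force: [0.4, -0.5, 1.3]
width: 0.003
gripper_force: 0.0
```

Run:
```python
from h import *
s=observe();print(s["position"],s["force"],s["clock"])
a=get_image("scene");o=cv2.imread("pics/scene0.png")
for n,(u,v) in {"black":(333,320),"blue":(307,308),"green":(280,296),"red":(252,275)}.items():
    b=(u-13,v-13,u+13,v+13);print(n,blob("scene",n,o,b)[0].round(1),blob("scene",n,a,b)[0].round(1))
cv2.imwrite("pics/end.png",a[120:400,120:460])
```

```text
[ 0.47259549 -0.09125136  0.23956595] [ 0.39481948 -0.45717117  1.32552857] 8.575
black [332.9 320. ] [332.8 319.9]
blue [305.7 307.7] [305.8 307.7]
green [279.6 296. ] [279.5 296. ]
red [251.9 277.4] [251.9 277.5]
```

View pics/end.png

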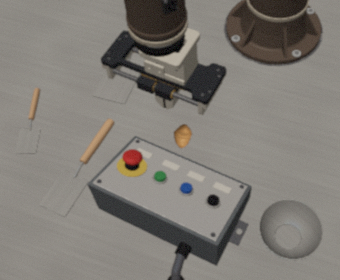

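The buttons are all out, back at their starting pixels. The cookie, bowl and spatula look unmoved, and the hand is clear.

```bash
python3 -c "from cell import *; print(sign_off())"
```

```text
the job is handed in; nothing more can be done
None
```

I pressed the blue reset button in and let it spring out, then did the same with green start, and handed the job in with the hand clear; the contact forces put both well past 3 mm. In the last picture all four buttons were out and the cookie, bowl and spatula looked unmoved, but `sign_off()` returned no verdict.

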